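Fold down the contact flaps of a connector checking jig in one sweep

ROBOT

A 6-joint arm with a two-finger parallel gripper is mounted at the origin on the work surface. World frame = base frame: x ahead of the robot, y to its left, z up, the work surface at z = 0. Lengths are in mm, angles in rad, forces in N, time in s.
With the tool pointing down it reaches from about 250 to 775 mm from the base axis. Payload 4 kg.
Tool frame: the origin (TCP) lies between the finger pads, 19 mm behind the fingertips; this is the grasp point; z points along the fingers, y is the line along which they close (so a half turn about z gives the same grasp; the last joint's range is limited). The gripper opens to 85 mm and grips with 20 to 120 N. Pads are 22 mm wide; open, the fingers measure 114 mm over their backs; the gripper's body (76 mm by 85 mm) begins 54 mm behind the grasp point. The pads swing forward as they close: fully open they stand 13 mm farther back than shut.
Start: joints at [-1.284, 0.087, 1.371, -0, 1.684, -0.103], TCP at [209, -508.758, 250.041] pointing down, gripper open.
Joint ranges: [-3.1, 3.1], [-0.76, 2.03], [0.27, 2.55], [-1.08, 4.22], [0.17, 2.65], [-2.57, 2.57]. Speed limits (rad/s): [2.79, 2.79, 3.14, 3.14, 3.14, 3.14].

INTERFACE

Orientations are given as [roll, pitch, yaw] about the fixed x, y, z axes, in that order (R = Rz(yaw) Ry(pitch) Rx(roll)).
In Python, from plant import get_state, eyes, env gives the robot as it stands.
- The arm moves only by the tool carry_out, never from a script. Its argument "deltas" is a list of rows, each an object of numbers: "gripper": the finger opening in m, from 0 to 0.0854; "tx", "ty", "tz": the shift along the tool's x, y, z in m; "roll": the turn about the tool's z in rad. A call has exactly 10 rows; each row is the pose to reach, as a shift and turn from the pose commanded when the call began, along the tool's axes at that moment; what a row does not reach only later rows make up. A row lasts 1/12 s, in which the tool goes at most 41.7 mm and 7.16 degrees, less where a joint would pass 70% of its speed; a pose out of reach is approached as far as the arm can. A call with a gripper value outside its range is refused whole. The fingers move at their own pace and stop on an object; "newtons" is the grip in N (left out, the last holds). Time passes only in rows, so rows that repeat a pose let the fingers close, or fill a call up. It gives the time, the measured TCP pose, the force, the opening and the grip force at its end, in the units of the state.
- get_state(): the state, without advancing time (a new reading comes with each control period).
- eyes.read_camera(name): name is "scene" or "top" or "wrist"; returns the picture (384x512x3 uint8, blue, green, red); there is no depth.
- eyes.camera_info(name): a dict with "K" (3x3 intrinsics, pixels), "extrinsics" (4x4, takes a point from world to camera coordinates); the wrist camera has in their place "tool_from_camera" (4x4, takes a point from camera to tool coordinates, whose origin is the TCP and whose axes are the flange's). Camera axes: x right, y down, z forward; pixel columns grow to the right and rows downward; lengths in mm; the calibration is good to about 2 mm. A picture is of the moment at which its call begins: read the wrist's pose just before it. camera_info takes no time and is no camera call.
- env.finish_job(): hands the job in; it is judged then, once.
The state is a dict: "t": time; "joint_positions": joint angles; "joint_vel": joint speeds; "effort": joint torques, N m; "eef_pos": TCP position; "tool_rot": TCP orientation; "force": force on the tool from outside, world axes, zero at the start; "wrist_torque": the same for the moment, N m; "width": opening from 0.0 (shut) to 1.0 (fully open); "gripper_force": force on a finger pad.
Only numpy, scipy, OpenCV 4.12 (cv2) and the standard library are available. Lean on these libraries where they do the work, as an engineer would, in place of code of your own. Each camera call takes 0.05 s, during which the arm holds its last target. There are 200 camera calls.

TASK

Close the checking jig for the next test: with the fingertips, and without gripping anything, trace lightly along the curved row of five upright steel flaps, from the end with the dowel to the other end, so that each flap in turn is folded down flat over its connector. Do it in one pass, staying low along the row until the last flap is down, then come clear. The jig lies loose: do not shift or lift it or press hard on it, and leave the other things on and around it where they are.

Things in the scene. Friction and masses are not known exactly. Their poses are not given: they have to be found in the camera images.
- jig: Loose black-anodised plate 150 (x) x 280 (y) x 12 mm, 1.4 kg, lying on the table. Origin: centre of its underside. On it a curved row of five hinged steel flaps, each by a white connector seated in the jig: an arc of radius 150 mm about the jig point (-105, 0) mm, bulging to the jig's +x, flap 1 at its +y end. Fixed parts, but for the flaps and dowel, are at most 30.5 mm above the table.
- row_start (a point): Point on the line of the row, 28 mm above the table (hinge height), 45 mm along the arc before the hinge of flap 1; only bare plate (top 12 mm above the table) lies below it. A fixed upright steel dowel, 12 mm thick, 30 mm above the plate, marks this end; it stands in the plate's corner about 50 mm outside the row's line.
- row_end (a point): Point on the line of the row, at hinge height, 45 mm along the arc beyond the hinge of flap 5, over bare plate; the folded flap 5 reaches 30 mm of the way to it.
- row_1 (a point): Middle of the hinge of flap 1, fixed on the jig, 28 mm above the table. Neighbouring hinges are 42 mm apart along the arc. The hinge pin is level and square to the row; the two cheeks beside the flap rise only 2 mm above it.
- flap_1 (a joint): Angle of flap 1 (1 nearest the dowel, 5 last): steel, 24 mm wide across the row, 30 long, 3 thick. 0 = upright, at its stop; 1.5 rad = flat over its connector, top 29.5 mm above the table. It folds only along the row towards the flap 5 end, against light friction (0.012 N m), and stays where it is left. At the start 0 to 0.3 rad.
- row_2 (a point): Middle of the hinge of flap 2, fixed on the jig, 28 mm above the table. Neighbouring hinges are 42 mm apart along the arc. The hinge pin is level and square to the row; the two cheeks beside the flap rise only 2 mm above it.
- flap_2 (a joint): Angle of flap 2 (1 nearest the dowel, 5 last): steel, 24 mm wide across the row, 30 long, 3 thick. 0 = upright, at its stop; 1.5 rad = flat over its connector, top 29.5 mm above the table. It folds only along the row towards the flap 5 end, against light friction (0.012 N m), and stays where it is left. At the start 0 to 0.3 rad.
- row_3 (a point): Middle of the hinge of flap 3, fixed on the jig, 28 mm above the table. Neighbouring hinges are 42 mm apart along the arc. The hinge pin is level and square to the row; the two cheeks beside the flap rise only 2 mm above it.
- flap_3 (a joint): Angle of flap 3 (1 nearest the dowel, 5 last): steel, 24 mm wide across the row, 30 long, 3 thick. 0 = upright, at its stop; 1.5 rad = flat over its connector, top 29.5 mm above the table. It folds only along the row towards the flap 5 end, against light friction (0.012 N m), and stays where it is left. At the start 0 to 0.3 rad.
- row_4 (a point): Middle of the hinge of flap 4, fixed on the jig, 28 mm above the table. Neighbouring hinges are 42 mm apart along the arc. The hinge pin is level and square to the row; the two cheeks beside the flap rise only 2 mm above it.
- flap_4 (a joint): Angle of flap 4 (1 nearest the dowel, 5 last): steel, 24 mm wide across the row, 30 long, 3 thick. 0 = upright, at its stop; 1.5 rad = flat over its connector, top 29.5 mm above the table. It folds only along the row towards the flap 5 end, against light friction (0.012 N m), and stays where it is left. At the start 0 to 0.3 rad.
- row_5 (a point): Middle of the hinge of flap 5, fixed on the jig, 28 mm above the table. Neighbouring hinges are 42 mm apart along the arc. The hinge pin is level and square to the row; the two cheeks beside the flap rise only 2 mm above it.
- flap_5 (a joint): Angle of flap 5 (1 nearest the dowel, 5 last): steel, 24 mm wide across the row, 30 long, 3 thick. 0 = upright, at its stop; 1.5 rad = flat over its connector, top 29.5 mm above the table. It folds only along the row towards the flap 5 end, against light friction (0.012 N m), and stays where it is left. At the start 0 to 0.3 rad.
- spare_a: Bystander: loose white connector housing, 26 x 22 x 22 mm, standing on the jig plate (top 34 mm above the table) inside the bow of the row, its centre about 48 mm from the row's line. Origin: centre of its underside.
- spare_b: Bystander: loose white connector housing, 26 x 22 x 22 mm, standing on the jig plate (top 34 mm above the table) inside the bow of the row, its centre about 48 mm from the row's line. Origin: centre of its underside.
- gauge: Bystander: loose steel gauge block, 30 x 45 x 30 mm high, on the table beside the jig's -x edge. Origin: centre of its underside.
- oil: Bystander: small bottle, 42 mm thick, 85 mm high, on the table beyond or beside the jig. Origin: centre of its underside.
- can: Bystander: small can, 52 mm thick, 70 mm high, on the table beyond or beside the jig. Origin: centre of its underside.
- jar: Bystander: small jar, 52 mm thick, 55 mm high, on the table beyond or beside the jig. Origin: centre of its underside.
- driver: Bystander: screwdriver lying on the table to the left of the jig.

How it is judged:
By the outcome, as a careful person would: the job done as asked, in the order asked, and still so for the second after the job is handed in, with the robot touching nothing.
It also fails if it takes over 40 s, if anything falls off the work surface, if the arm or the gripper's body presses on something with over 40 N, if the wrist force passes 120 N, or if a joint passes its speed limit or range.

## Working session

There is one attempt and no reset: what is moved stays moved. The work goes in short steps, Python scripts to look and compute and a tool call to move; the robot and the scene stay as the last step left them, time stands still between calls to the robot, and variables do not carry over. Pictures are saved under pics/ and viewed, at most 10 in all, crops included, and the job is handed in when it is done.

Besides the shell and the picture viewer there is one more tool, called after "Emit:" by a JSON object that holds its "method" and its "body", one argument or row to a line. carry_out: Moves the arm, as the interface text tells. Its arguments: {"type":"object","properties":{"deltas":{"type":"array"},"newtons":{"type":"number"}},"required":["deltas"]}

```bash
mkdir -p pics; python3 - <<'E'
from plant import get_state, eyes, env
import cv2,numpy as np
s=get_state();print(s)
np.set_printoptions(precision=4,suppress=True)
for n in("top","scene"):
    i=eyes.camera_info(n);print(n,i["K"],i["extrinsics"])
    cv2.imwrite(f"pics/{n}1.png",eyes.read_camera(n))
print(eyes.camera_info("wrist"))
E
```

```text
{'t': 0.0, 'joint_positions': array([-1.28408965e+00,  8.79792468e-02,  1.37231478e+00, -2.25643441e-05,
        1.68362145e+00, -1.03119878e-01]), 'joint_vel': array([ 0.00133045, -0.00073166,  0.00130522,  0.00080467, -0.00169762,
       -0.00166737]), 'effort': array([-1.82470834e-03, -3.51871419e+01, -3.13274252e+01, -4.98887657e-04,
        1.07825641e-02, -2.62328143e-06]), 'eef_pos': array([ 208.85794471, -508.28118465,  248.79514647]), 'tool_rot': array([-3.13927986e+00, -2.16796783e-04,  3.89823788e-01]), 'force': array([-0.07031845, -0.49917155, -0.21372631]), 'wrist_torque': array([-0.0047116 ,  0.02263156,  0.04144661]), 'gripper_force': 0.0, 'width': 1.0010982267982926}
top [[350.2057   0.     255.4044]
 [  0.     350.2057 194.4887]
 [  0.       0.       1.    ]] [[ -0.0302  -0.9991  -0.0281  36.739 ]
 [ -0.9947   0.0328  -0.0975 604.2364]
 [  0.0984   0.025   -0.9948 963.0923]
 [  0.       0.       0.       1.    ]]
scene [[353.3008   0.     255.7465]
 [  0.     353.3008 191.0932]
 [  0.       0.       1.    ]] [[   0.866     0.5001   -0.0003 -542.8994]
 [   0.3633   -0.6294   -0.6869 -188.9943]
 [  -0.3437    0.5948   -0.7267 1102.5597]
 [   0.        0.        0.        1.    ]]
{'K': array([[319.8994,   0.    , 259.2862],
       [  0.    , 319.8994, 191.5658],
       [  0.    ,   0.    ,   1.    ]]), 'tool_from_camera': array([[   0.0003,   -0.9576,   -0.288 ,   74.0744],
       [   1.    ,   -0.    ,    0.0011,    0.2517],
       [  -0.0011,   -0.288 ,    0.9576, -124.683 ],
       [   0.    ,    0.    ,    0.    ,    1.    ]])}
```

View pics/top1.png

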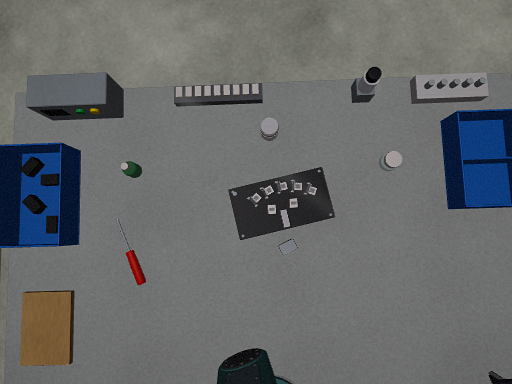

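View pics/scene1.png

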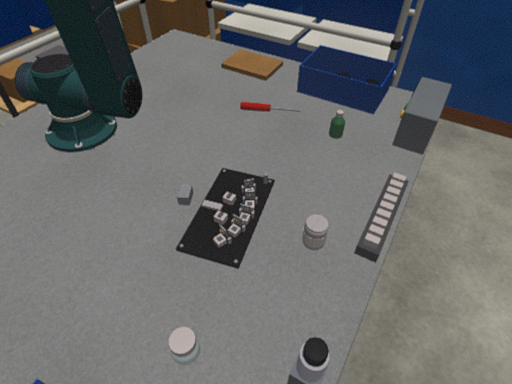

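The top view shows the jig at about (230–334, 168–239) px, with the dowel at its left corner (233,192) and the row bulging upwards in the picture (world +x). The can is at (269,128), and the gauge at (288,246) sits below. The scene view agrees.

```bash
cat > h.py <<'E'
import cv2,numpy as np
from plant import get_state, eyes, env
from scipy.spatial.transform import Rotation as R
np.set_printoptions(precision=3,suppress=True)
def cam(n,s=None):
    i=eyes.camera_info(n);K=np.array(i["K"])
    if n!="wrist": return K,np.array(i["extrinsics"])
    T=np.eye(4);T[:3,:3]=R.from_euler("xyz",s["tool_rot"]).as_matrix();T[:3,3]=s["eef_pos"]
    return K,np.linalg.inv(T@np.array(i["tool_from_camera"]))
def ray(K,E,p,z):
    p=np.atleast_2d(p).astype(float);d=(np.linalg.inv(K)@np.c_[p,np.ones(len(p))].T).T@E[:3,:3]
    c=-E[:3,:3].T@E[:3,3];return c+d*((z-c[2])/d[:,2])[:,None]
def proj(K,E,P):
    q=(E[:3,:3]@np.atleast_2d(P).T).T+E[:3,3];q=q@K.T;return q[:,:2]/q[:,2:]
def plate(im,K,E,box,thr=60):
    m=np.zeros(im.shape[:2],np.uint8);x0,y0,x1,y1=box
    m[y0:y1,x0:x1]=(im[y0:y1,x0:x1].max(2)<thr)*255
    m=cv2.morphologyEx(m,cv2.MORPH_OPEN,np.ones((3,3)))
    c=max(cv2.findContours(m,0,2)[0],key=cv2.contourArea)
    w=ray(K,E,cv2.convexHull(c)[:,0],12)[:,:2]
    return cv2.minAreaRect(w.astype(np.float32)),w
def jig(c,yaw,pts):
    q=np.array(pts,float);cs,sn=np.cos(yaw),np.sin(yaw)
    q[:,:2]=q[:,:2]@np.array([[cs,sn],[-sn,cs]])+c;return q
def row(s): # s mm along arc from hinge 3 (+ = toward flap5, -y)
    a=-np.atleast_1d(s)/150.;return np.c_[-105+150*np.cos(a),150*np.sin(a),0*a+28]
E
python3 - <<'E'
from h import *
for n,f,b in(("top","pics/top1.png",(215,150,350,255)),("scene","pics/scene1.png",(170,160,285,275))):
    im=cv2.imread(f);K,E=cam(n)
    for t in(50,60,75):print(n,t,plate(im,K,E,b,t)[0])
im=cv2.imread("pics/top1.png");print(im[189:192,225:240].max(2))
E
```

```text
top 50 ((579.408447265625, -50.699676513671875), (148.26498413085938, 270.3484802246094), 11.702840805053711)
top 60 ((580.7784423828125, -54.105377197265625), (149.77159118652344, 278.89007568359375), 12.004749298095703)
top 75 ((580.375244140625, -54.519134521484375), (150.86676025390625, 280.4164733886719), 11.859975814819336)
scene 50 ((584.599609375, -56.32562255859375), (147.9964141845703, 278.1945495605469), 11.739425659179688)
scene 60 ((583.9356689453125, -55.64762878417969), (148.7639617919922, 280.6795959472656), 11.889106750488281)
scene 75 ((583.7130737304688, -54.492523193359375), (150.50222778320312, 284.0797424316406), 11.849738121032715)
[[116 116 118  87  61  48  41  47  35  39  47  46  45  44  43]
 [117 119 117  59  46  43  41  69  66  41  42  41  48  40  46]
 [116 120 118  91  45  47  78 140 131  62  65  39  46  43  44]]
```

Emit:
{"method": "carry_out", "body": {
  "deltas": [
    {"gripper":0,"tx":0.032,"ty":-0.024,"roll":-0.11},
    {"gripper":0,"tx":0.064,"ty":-0.048,"roll":-0.22},
    {"gripper":0,"tx":0.096,"ty":-0.072,"roll":-0.33},
    {"gripper":0,"tx":0.128,"ty":-0.096,"roll":-0.44},
    {"gripper":0,"tx":0.16,"ty":-0.12,"roll":-0.55},
    {"gripper":0,"tx":0.192,"ty":-0.144,"roll":-0.66},
    {"gripper":0,"tx":0.224,"ty":-0.168,"roll":-0.77},
    {"gripper":0,"tx":0.256,"ty":-0.192,"roll":-0.88},
    {"gripper":0,"tx":0.288,"ty":-0.216,"roll":-0.99},
    {"gripper":0,"tx":0.32,"ty":-0.24,"roll":-1.1}
  ],
  "newtons": 20
}}

```text
invalid input
```

Emit:
{"method": "carry_out", "body": {
  "deltas": [
    {"gripper":0.0,"tx":0.032,"ty":-0.024,"tz":0.0,"roll":-0.11},
    {"gripper":0.0,"tx":0.064,"ty":-0.048,"tz":0.0,"roll":-0.22},
    {"gripper":0.0,"tx":0.096,"ty":-0.072,"tz":0.0,"roll":-0.33},
    {"gripper":0.0,"tx":0.128,"ty":-0.096,"tz":0.0,"roll":-0.44},
    {"gripper":0.0,"tx":0.16,"ty":-0.12,"tz":0.0,"roll":-0.55},
    {"gripper":0.0,"tx":0.192,"ty":-0.144,"tz":0.0,"roll":-0.66},
    {"gripper":0.0,"tx":0.224,"ty":-0.168,"tz":0.0,"roll":-0.77},
    {"gripper":0.0,"tx":0.256,"ty":-0.192,"tz":0.0,"roll":-0.88},
    {"gripper":0.0,"tx":0.288,"ty":-0.216,"tz":0.0,"roll":-0.99},
    {"gripper":0.0,"tx":0.32,"ty":-0.24,"tz":0.0,"roll":-1.1}
  ],
  "newtons": 20
}}

```text
t: 0.93
eef_pos: [414.1, -163.2, 249.7]
tool_rot: [-3.141, 0.0, 1.495]
force: [1.3, 0.1, 0.2]
width: -0.002
gripper_force: 0.0
```

Emit:
{"method": "carry_out", "body": {
  "deltas": [
    {"gripper":0.0,"tx":0.029,"ty":0.015,"tz":0.0,"roll":-0.12},
    {"gripper":0.0,"tx":0.058,"ty":0.03,"tz":0.0,"roll":-0.24},
    {"gripper":0.0,"tx":0.087,"ty":0.045,"tz":0.0,"roll":-0.36},
    {"gripper":0.0,"tx":0.116,"ty":0.06,"tz":0.0,"roll":-0.48},
    {"gripper":0.0,"tx":0.145,"ty":0.075,"tz":0.0,"roll":-0.6},
    {"gripper":0.0,"tx":0.174,"ty":0.09,"tz":0.0,"roll":-0.72},
    {"gripper":0.0,"tx":0.203,"ty":0.105,"tz":0.0,"roll":-0.84},
    {"gripper":0.0,"tx":0.231,"ty":0.12,"tz":0.0,"roll":-0.96},
    {"gripper":0.0,"tx":0.231,"ty":0.12,"tz":0.0,"roll":-1.08},
    {"gripper":0.0,"tx":0.231,"ty":0.12,"tz":0.0,"roll":-1.15}
  ]
}}

```text
t: 1.77
eef_pos: [552.4, 57.2, 248.6]
tool_rot: [-3.14, -0.002, 2.648]
force: [-0.4, -0.1, -0.7]
width: -0.004
gripper_force: 0.0
```

```bash
python3 - <<'E'
from h import *
s=get_state();im=eyes.read_camera("wrist");cv2.imwrite("pics/w1.png",im)
np.save("w1.npy",np.r_[s["eef_pos"],s["tool_rot"]]);print(s["t"],s["eef_pos"],s["tool_rot"],s["joint_positions"],s["force"])
K,E=cam("wrist",s)
for t in(50,60,75):
    r,w=plate(im,K,E,(0,0,512,384),t);print(t,r)
P=jig((582,-54.5),.207,row(np.arange(-129,130,43)));v=cv2.resize(im,None,fx=1.5,fy=1.5)
for s_ in(-129,-84,-42,0,42,84,129):
    p=proj(K,E,jig((582,-54.5),.207,row(s_)))[0]*1.5;cv2.circle(v,(int(p[0]),int(p[1])),3,(0,0,255),1)
cv2.imwrite("pics/w1v.png",v)
E
```

```text
1.7667 [552.379  57.233 248.593] [-3.14  -0.002  2.648] [ 0.001  0.101  1.359  0.     1.684 -1.076] [-0.427 -0.054 -0.664]
50 ((746.6402587890625, -54.6314697265625), (733.708984375, 196.9241180419922), 61.876773834228516)
60 ((727.3470458984375, -44.31982421875), (733.708984375, 240.67605590820312), 61.876773834228516)
75 ((676.3091430664062, -17.041534423828125), (733.708984375, 356.4166259765625), 61.876773834228516)
```

View pics/w1v.png

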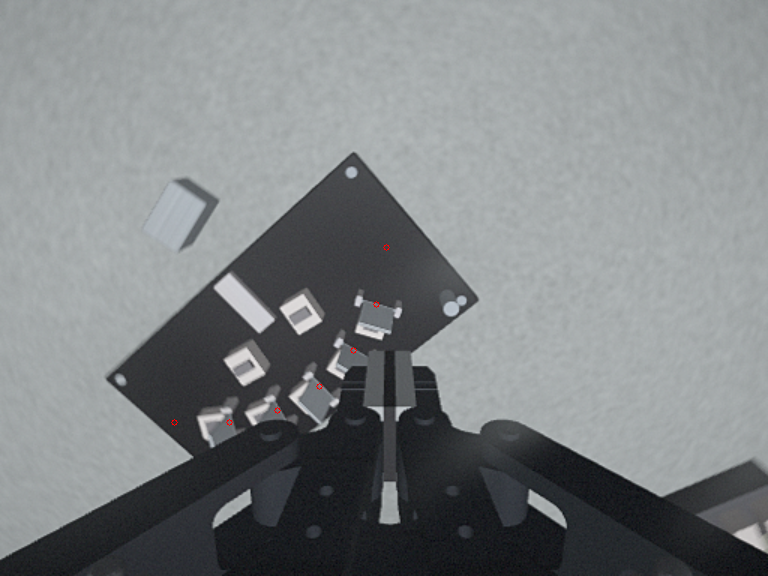

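The wrist view shows flap 1's cheeks at (360,298) and (397,310), with the predicted hinge dot (376,304) midway between them. The other dots also lie on their hinges, the dowel is at (451,308), and the plate corners are at (353,153), (477,298) and (108,378). I'll refine the pose with those corners.

```bash
python3 - <<'E'
from h import *
a=np.load("w1.npy");K,E=cam("wrist",dict(eef_pos=a[:3],tool_rot=a[3:]))
im=cv2.imread("pics/w1.png")
m=((im.max(2)<80)*255).astype(np.uint8)
# fit the plate's edge lines from edge points near the clicked corners
g=cv2.GaussianBlur(im,(3,3),0).max(2).astype(float)
C=np.array([(353,153),(477,298),(108,378)])/1.5
def line(p,q,f0,f1,side):
    d=(q-p)/np.linalg.norm(q-p);n=np.array([d[1],-d[0]])*side;pts=[]
    for f in np.linspace(f0,f1,40):
        o=p+(q-p)*f;v=[g[int(round(y)),int(round(x))] for x,y in (o+n*t for t in np.arange(-6,6.1,.5))]
        k=np.argmax(np.diff(cv2.GaussianBlur(np.array(v)[None],(5,1),0)[0]));pts.append(o+n*(-6+.5*k+.25))
    w=ray(K,E,np.array(pts),12)[:,:2];return cv2.fitLine(w.astype(np.float32),cv2.DIST_HUBER,0,.01,.01).ravel()
L1=line(C[0],C[1],.1,.9,1);L2=line(C[2],C[0],.1,.9,1) # +y edge ; -x edge
a1=np.arctan2(L1[1],L1[0]);a2=np.arctan2(L2[1],L2[0]);print(np.degrees([a1,a2]))
yaw=.207
ux=np.array([np.cos(yaw),np.sin(yaw)]);uy=np.array([-ux[1],ux[0]])
cx=L2[2:]@ux+75;cy=L1[2:]@uy-140
print("centre",cx*ux+cy*uy,ray(K,E,C,12))
E
```

```text
[ 12.13  -77.335]
centre [583.172 -53.858] [[ 481.812   65.426   12.   ]
 [ 624.434   97.459   12.   ]
 [ 542.451 -203.634   12.   ]]
```

Emit:
{"method": "carry_out", "body": {
  "deltas": [
    {"gripper":0.0,"tx":0.03,"ty":0.0,"tz":0.015,"roll":0.0},
    {"gripper":0.0,"tx":0.06,"ty":0.0,"tz":0.03,"roll":0.0},
    {"gripper":0.0,"tx":0.09,"ty":0.0,"tz":0.05,"roll":0.0},
    {"gripper":0.0,"tx":0.12,"ty":0.0,"tz":0.075,"roll":0.0},
    {"gripper":0.0,"tx":0.12,"ty":0.0,"tz":0.105,"roll":0.0},
    {"gripper":0.0,"tx":0.12,"ty":0.0,"tz":0.14,"roll":0.0},
    {"gripper":0.0,"tx":0.12,"ty":0.0,"tz":0.17,"roll":0.0},
    {"gripper":0.0,"tx":0.12,"ty":0.0,"tz":0.195,"roll":0.0},
    {"gripper":0.0,"tx":0.12,"ty":0.0,"tz":0.208,"roll":0.0},
    {"gripper":0.0,"tx":0.12,"ty":0.0,"tz":0.21,"roll":0.0}
  ]
}}

```text
t: 2.65
eef_pos: [443.6, 112.5, 36.2]
tool_rot: [-3.137, -0.007, 2.638]
force: [-1.4, -0.1, 0.2]
width: -0.002
gripper_force: 0.0
```

Emit:
{"method": "carry_out", "body": {
  "deltas": [
    {"gripper":0.0,"tx":0.0,"ty":0.0,"tz":0.001,"roll":0.0},
    {"gripper":0.0,"tx":0.0,"ty":0.0,"tz":0.002,"roll":0.0},
    {"gripper":0.0,"tx":0.0,"ty":0.0,"tz":0.003,"roll":0.0},
    {"gripper":0.0,"tx":0.0,"ty":0.0,"tz":0.004,"roll":0.0},
    {"gripper":0.0,"tx":0.0,"ty":0.0,"tz":0.005,"roll":0.0},
    {"gripper":0.0,"tx":0.0,"ty":0.0,"tz":0.006,"roll":0.0},
    {"gripper":0.0,"tx":0.0,"ty":0.0,"tz":0.007,"roll":0.0},
    {"gripper":0.0,"tx":0.0,"ty":0.0,"tz":0.008,"roll":0.0},
    {"gripper":0.0,"tx":0.0,"ty":0.0,"tz":0.008,"roll":0.0},
    {"gripper":0.0,"tx":0.0,"ty":0.0,"tz":0.008,"roll":0.0}
  ]
}}

```text
t: 3.48
eef_pos: [446.8, 113.1, 31.9]
tool_rot: [-3.141, -0.0, 2.64]
force: [-0.3, 0.4, -0.0]
width: -0.001
gripper_force: 0.0
```

Emit:
{"method": "carry_out", "body": {
  "deltas": [
    {"gripper":0.0,"tx":0.0,"ty":0.0,"tz":0.003,"roll":0.0},
    {"gripper":0.0,"tx":0.0,"ty":0.0,"tz":0.006,"roll":0.0},
    {"gripper":0.0,"tx":0.0,"ty":0.0,"tz":0.008,"roll":0.0},
    {"gripper":0.0,"tx":0.0,"ty":0.0,"tz":0.009,"roll":0.0},
    {"gripper":0.0,"tx":0.0,"ty":0.0,"tz":0.01,"roll":0.0},
    {"gripper":0.0,"tx":0.0,"ty":0.0,"tz":0.011,"roll":0.0},
    {"gripper":0.0,"tx":0.0,"ty":0.0,"tz":0.0115,"roll":0.0},
    {"gripper":0.0,"tx":0.0,"ty":0.0,"tz":0.012,"roll":0.0},
    {"gripper":0.0,"tx":0.0,"ty":0.0,"tz":0.012,"roll":0.0},
    {"gripper":0.0,"tx":0.0,"ty":0.0,"tz":0.012,"roll":0.0}
  ]
}}

```text
t: 4.32
eef_pos: [446.9, 113.1, 20.0]
tool_rot: [-3.142, 0.0, 2.64]
force: [0.2, 0.4, 0.7]
width: 0.001
gripper_force: 0.0
```

Emit:
{"method": "carry_out", "body": {
  "deltas": [
    {"gripper":0.0,"tx":0.0,"ty":0.0,"tz":0.0003,"roll":0.0},
    {"gripper":0.0,"tx":0.0,"ty":0.0,"tz":0.0006,"roll":0.0},
    {"gripper":0.0,"tx":0.0,"ty":0.0,"tz":0.0009,"roll":0.0},
    {"gripper":0.0,"tx":0.0,"ty":0.0,"tz":0.0012,"roll":0.0},
    {"gripper":0.0,"tx":0.0,"ty":0.0,"tz":0.0015,"roll":0.0},
    {"gripper":0.0,"tx":0.0,"ty":0.0,"tz":0.0015,"roll":0.0},
    {"gripper":0.0,"tx":0.0,"ty":0.0,"tz":0.0015,"roll":0.0},
    {"gripper":0.0,"tx":0.0,"ty":0.0,"tz":0.0015,"roll":0.0},
    {"gripper":0.0,"tx":0.0,"ty":0.0,"tz":0.0015,"roll":0.0},
    {"gripper":0.0,"tx":0.0,"ty":0.0,"tz":0.0015,"roll":0.0}
  ]
}}

```text
t: 5.15
eef_pos: [446.9, 113.1, 18.8]
tool_rot: [-3.142, 0.0, 2.64]
force: [-1.9, -0.4, 4.3]
width: 0.002
gripper_force: 2.3
```

Emit:
{"method": "carry_out", "body": {
  "deltas": [
    {"gripper":0.0,"tx":0.0,"ty":0.0,"tz":-0.02,"roll":0.0},
    {"gripper":0.0,"tx":0.0,"ty":0.0,"tz":-0.05,"roll":0.0},
    {"gripper":0.0,"tx":-0.02,"ty":0.0,"tz":-0.06,"roll":0.0},
    {"gripper":0.0,"tx":-0.045,"ty":0.0,"tz":-0.06,"roll":0.0},
    {"gripper":0.0,"tx":-0.07,"ty":0.0,"tz":-0.06,"roll":0.0},
    {"gripper":0.0,"tx":-0.095,"ty":0.0,"tz":-0.06,"roll":0.0},
    {"gripper":0.0,"tx":-0.115,"ty":0.0,"tz":-0.06,"roll":0.0},
    {"gripper":0.0,"tx":-0.12,"ty":0.0,"tz":-0.05,"roll":0.0},
    {"gripper":0.0,"tx":-0.12,"ty":0.0,"tz":-0.04,"roll":0.0},
    {"gripper":0.0,"tx":-0.12,"ty":0.0,"tz":-0.0365,"roll":0.0}
  ]
}}

```text
t: 5.98
eef_pos: [549.6, 55.6, 51.6]
tool_rot: [-3.139, -0.005, 2.64]
force: [-0.9, 0.0, -1.9]
width: -0.001
gripper_force: 0.0
```

```bash
python3 - <<'E'
from h import *
s=get_state();im=eyes.read_camera("wrist");print(s["eef_pos"],s["tool_rot"],s["force"])
K,E=cam("wrist",s);v=cv2.resize(im,None,fx=1.5,fy=1.5)
for q in(-84,-42,0,42,84):
    p=proj(K,E,jig((582.5,-54.2),.209,row(q)))[0]*1.5;cv2.circle(v,(int(p[0]),int(p[1])),3,(0,0,255),1)
cv2.imwrite("pics/w2v.png",v)
E
```

```text
[549.638  55.647  51.618] [-3.139 -0.005  2.64 ] [-0.949  0.036 -1.904]
```

View pics/w2v.png

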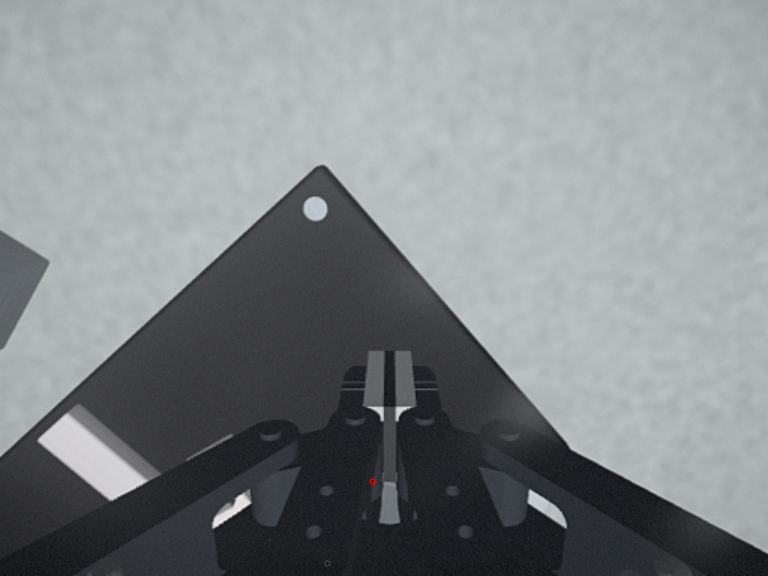

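The picture shows the fingers over bare plate at the dowel end; the flaps are hidden behind the gripper. I'll now trace slowly along the row.

Emit:
{"method": "carry_out", "body": {
  "deltas": [
    {"gripper":0.0,"tx":-0.001,"ty":0.0,"tz":0.0,"roll":0.0067},
    {"gripper":0.0,"tx":-0.003,"ty":0.0,"tz":0.0,"roll":0.02},
    {"gripper":0.0,"tx":-0.006,"ty":-0.0001,"tz":0.0,"roll":0.04},
    {"gripper":0.0,"tx":-0.009,"ty":-0.0003,"tz":0.0,"roll":0.06},
    {"gripper":0.0,"tx":-0.012,"ty":-0.0005,"tz":0.0,"roll":0.08},
    {"gripper":0.0,"tx":-0.015,"ty":-0.0008,"tz":0.0,"roll":0.1},
    {"gripper":0.0,"tx":-0.018,"ty":-0.0011,"tz":0.0,"roll":0.12},
    {"gripper":0.0,"tx":-0.021,"ty":-0.0015,"tz":0.0,"roll":0.14},
    {"gripper":0.0,"tx":-0.0234,"ty":-0.0018,"tz":0.0,"roll":0.1567},
    {"gripper":0.0,"tx":-0.0249,"ty":-0.0021,"tz":0.0,"roll":0.1667}
  ]
}}

```text
t: 6.87
eef_pos: [573.2, 41.2, 55.0]
tool_rot: [-3.142, 0.0, 2.471]
force: [-0.5, -0.5, 0.3]
width: 0.001
gripper_force: 0.0
```

Emit:
{"method": "carry_out", "body": {
  "deltas": [
    {"gripper":0.0,"tx":-0.0021,"ty":0.0,"tz":0.0,"roll":0.014},
    {"gripper":0.0,"tx":-0.0042,"ty":-0.0001,"tz":0.0,"roll":0.028},
    {"gripper":0.0,"tx":-0.0063,"ty":-0.0001,"tz":0.0,"roll":0.042},
    {"gripper":0.0,"tx":-0.0084,"ty":-0.0002,"tz":0.0,"roll":0.056},
    {"gripper":0.0,"tx":-0.0105,"ty":-0.0004,"tz":0.0005,"roll":0.07},
    {"gripper":0.0,"tx":-0.0126,"ty":-0.0005,"tz":0.0012,"roll":0.084},
    {"gripper":0.0,"tx":-0.0147,"ty":-0.0007,"tz":0.002,"roll":0.098},
    {"gripper":0.0,"tx":-0.0168,"ty":-0.0009,"tz":0.0028,"roll":0.112},
    {"gripper":0.0,"tx":-0.0189,"ty":-0.0012,"tz":0.0034,"roll":0.126},
    {"gripper":0.0,"tx":-0.0209,"ty":-0.0015,"tz":0.004,"roll":0.14}
  ]
}}

```text
t: 7.7
eef_pos: [588.5, 27.3, 50.9]
tool_rot: [-3.141, 0.0, 2.332]
force: [0.2, 0.2, 0.3]
width: -0.002
gripper_force: 0.5
```

Emit:
{"method": "carry_out", "body": {
  "deltas": [
    {"gripper":0.0,"tx":-0.0021,"ty":0.0,"tz":0.0004,"roll":0.014},
    {"gripper":0.0,"tx":-0.0042,"ty":-0.0001,"tz":0.0007,"roll":0.028},
    {"gripper":0.0,"tx":-0.0063,"ty":-0.0001,"tz":0.0009,"roll":0.042},
    {"gripper":0.0,"tx":-0.0084,"ty":-0.0002,"tz":0.001,"roll":0.056},
    {"gripper":0.0,"tx":-0.0105,"ty":-0.0004,"tz":0.001,"roll":0.07},
    {"gripper":0.0,"tx":-0.0126,"ty":-0.0005,"tz":0.001,"roll":0.084},
    {"gripper":0.0,"tx":-0.0147,"ty":-0.0007,"tz":0.001,"roll":0.098},
    {"gripper":0.0,"tx":-0.0168,"ty":-0.0009,"tz":0.001,"roll":0.112},
    {"gripper":0.0,"tx":-0.0189,"ty":-0.0012,"tz":0.001,"roll":0.126},
    {"gripper":0.0,"tx":-0.0209,"ty":-0.0015,"tz":0.001,"roll":0.14}
  ]
}}

```text
t: 8.53
eef_pos: [601.9, 11.3, 50.3]
tool_rot: [3.141, -0.0, 2.192]
force: [-1.0, 0.8, 1.6]
width: -0.002
gripper_force: 0.9
```

```bash
python3 - <<'E'
from h import *
s=get_state();im=eyes.read_camera("scene");K,E=cam("scene")
p=proj(K,E,np.r_[s["eef_pos"]-[0,0,19]])[0];print(p,s["eef_pos"],s["force"])
a=im[165:270,175:285];b=cv2.imread("pics/scene1.png")[165:270,175:285]
cv2.imwrite("pics/s2.png",cv2.resize(np.hstack([b,a]),None,fx=3.6,fy=3.6,interpolation=2))
q=get_state();w=eyes.read_camera("wrist");cv2.imwrite("pics/w3.png",w)
E
```

```text
[249.31  191.531] [601.92   11.279  50.269] [-1.014  0.78   1.567]
```

View pics/s2.png

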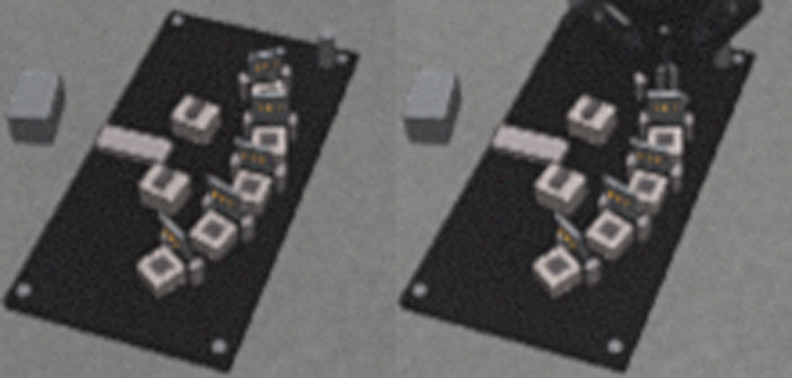

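View pics/w3.png

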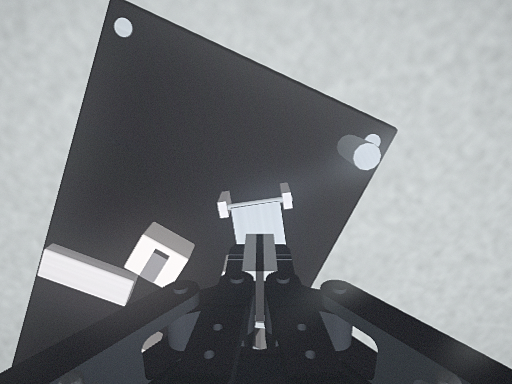

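The wrist picture shows flap 1 folded flat at (258,222), bright between its cheeks, with the fingers centred on it. The scene crops show the jig and spares unmoved and flaps 2–5 still upright.

Emit:
{"method": "carry_out", "body": {
  "deltas": [
    {"gripper":0.0,"tx":-0.0021,"ty":0.0,"tz":-0.0008,"roll":0.014},
    {"gripper":0.0,"tx":-0.0042,"ty":-0.0001,"tz":-0.002,"roll":0.028},
    {"gripper":0.0,"tx":-0.0063,"ty":-0.0001,"tz":-0.003,"roll":0.042},
    {"gripper":0.0,"tx":-0.0084,"ty":-0.0002,"tz":-0.0035,"roll":0.056},
    {"gripper":0.0,"tx":-0.0105,"ty":-0.0004,"tz":-0.0034,"roll":0.07},
    {"gripper":0.0,"tx":-0.0126,"ty":-0.0005,"tz":-0.0028,"roll":0.084},
    {"gripper":0.0,"tx":-0.0147,"ty":-0.0007,"tz":-0.0022,"roll":0.098},
    {"gripper":0.0,"tx":-0.0168,"ty":-0.0009,"tz":-0.0015,"roll":0.112},
    {"gripper":0.0,"tx":-0.0189,"ty":-0.0012,"tz":-0.0008,"roll":0.126},
    {"gripper":0.0,"tx":-0.0209,"ty":-0.0015,"tz":-0.0003,"roll":0.14}
  ]
}}

```text
t: 9.47
eef_pos: [613.0, -6.9, 50.4]
tool_rot: [3.141, 0.001, 2.052]
force: [-0.4, 1.0, 0.3]
width: -0.005
gripper_force: 0.5
```

Emit:
{"method": "carry_out", "body": {
  "deltas": [
    {"gripper":0.0,"tx":-0.0021,"ty":0.0,"tz":0.0001,"roll":0.014},
    {"gripper":0.0,"tx":-0.0042,"ty":-0.0001,"tz":0.0003,"roll":0.028},
    {"gripper":0.0,"tx":-0.0063,"ty":-0.0001,"tz":0.0003,"roll":0.042},
    {"gripper":0.0,"tx":-0.0084,"ty":-0.0002,"tz":0.0003,"roll":0.056},
    {"gripper":0.0,"tx":-0.0105,"ty":-0.0004,"tz":0.0003,"roll":0.07},
    {"gripper":0.0,"tx":-0.0126,"ty":-0.0005,"tz":0.0003,"roll":0.084},
    {"gripper":0.0,"tx":-0.0147,"ty":-0.0007,"tz":0.0003,"roll":0.098},
    {"gripper":0.0,"tx":-0.0168,"ty":-0.0009,"tz":0.0003,"roll":0.112},
    {"gripper":0.0,"tx":-0.0189,"ty":-0.0012,"tz":0.0003,"roll":0.126},
    {"gripper":0.0,"tx":-0.0209,"ty":-0.0015,"tz":0.0003,"roll":0.14}
  ]
}}

```text
t: 10.3
eef_pos: [621.3, -25.8, 50.3]
tool_rot: [3.141, -0.0, 1.912]
force: [-0.1, 1.7, 1.3]
width: 0.002
gripper_force: 0.8
```

```bash
python3 - <<'E'
from h import *
s=get_state();K,E=cam("wrist",s);w=eyes.read_camera("wrist")
for q in(-84,-42):
    p=proj(K,E,jig((582.5,-54.2),.209,row(q)))[0];cv2.circle(w,(int(p[0]),int(p[1])),3,(0,0,255),1)
cv2.imwrite("pics/w4.png",w)
e=jig((582.5,-54.2),.209,row(-20))[0];print(s["eef_pos"],"want",e,s["force"])
E
```

```text
[621.268 -25.781  50.281] want [621.081 -25.633  28.   ] [-0.148  1.735  1.297]
```

View pics/w4.png

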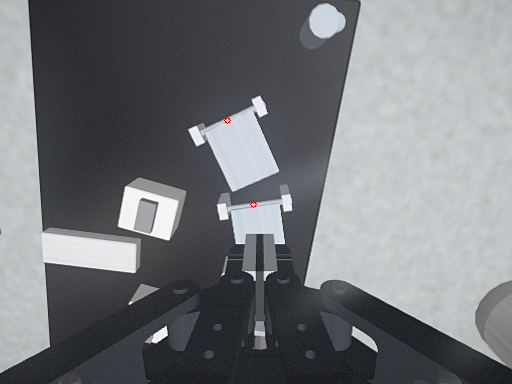

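Flaps 1 (at 240,150) and 2 (at 257,222) are flat, and the predicted hinge dots (227,120) and (253,204) lie on the pins. The jig has not moved, so I'm continuing.

Emit:
{"method": "carry_out", "body": {
  "deltas": [
    {"gripper":0.0,"tx":-0.0021,"ty":0.0,"tz":-0.0008,"roll":0.014},
    {"gripper":0.0,"tx":-0.0042,"ty":-0.0001,"tz":-0.002,"roll":0.028},
    {"gripper":0.0,"tx":-0.0063,"ty":-0.0001,"tz":-0.003,"roll":0.042},
    {"gripper":0.0,"tx":-0.0084,"ty":-0.0002,"tz":-0.0035,"roll":0.056},
    {"gripper":0.0,"tx":-0.0105,"ty":-0.0004,"tz":-0.0034,"roll":0.07},
    {"gripper":0.0,"tx":-0.0126,"ty":-0.0005,"tz":-0.0028,"roll":0.084},
    {"gripper":0.0,"tx":-0.0147,"ty":-0.0007,"tz":-0.0022,"roll":0.098},
    {"gripper":0.0,"tx":-0.0168,"ty":-0.0009,"tz":-0.0015,"roll":0.112},
    {"gripper":0.0,"tx":-0.0189,"ty":-0.0012,"tz":-0.0008,"roll":0.126},
    {"gripper":0.0,"tx":-0.0209,"ty":-0.0015,"tz":-0.0003,"roll":0.14}
  ]
}}

```text
t: 11.18
eef_pos: [626.8, -46.3, 50.3]
tool_rot: [3.142, 0.0, 1.772]
force: [-0.3, 1.4, 1.0]
width: 0.0
gripper_force: 0.5
```

Emit:
{"method": "carry_out", "body": {
  "deltas": [
    {"gripper":0.0,"tx":-0.0021,"ty":0.0,"tz":0.0001,"roll":0.014},
    {"gripper":0.0,"tx":-0.0042,"ty":-0.0001,"tz":0.0003,"roll":0.028},
    {"gripper":0.0,"tx":-0.0063,"ty":-0.0001,"tz":0.0003,"roll":0.042},
    {"gripper":0.0,"tx":-0.0084,"ty":-0.0002,"tz":0.0003,"roll":0.056},
    {"gripper":0.0,"tx":-0.0105,"ty":-0.0004,"tz":0.0003,"roll":0.07},
    {"gripper":0.0,"tx":-0.0126,"ty":-0.0005,"tz":0.0003,"roll":0.084},
    {"gripper":0.0,"tx":-0.0147,"ty":-0.0007,"tz":0.0003,"roll":0.098},
    {"gripper":0.0,"tx":-0.0168,"ty":-0.0009,"tz":0.0003,"roll":0.112},
    {"gripper":0.0,"tx":-0.0189,"ty":-0.0012,"tz":0.0003,"roll":0.126},
    {"gripper":0.0,"tx":-0.0209,"ty":-0.0015,"tz":0.0003,"roll":0.14}
  ]
}}

```text
t: 12.02
eef_pos: [629.6, -66.8, 50.3]
tool_rot: [3.141, -0.0, 1.632]
force: [-0.5, 1.2, 1.8]
width: -0.004
gripper_force: 0.8
```

Emit:
{"method": "carry_out", "body": {
  "deltas": [
    {"gripper":0.0,"tx":-0.0021,"ty":0.0,"tz":-0.0008,"roll":0.014},
    {"gripper":0.0,"tx":-0.0042,"ty":-0.0001,"tz":-0.002,"roll":0.028},
    {"gripper":0.0,"tx":-0.0063,"ty":-0.0001,"tz":-0.003,"roll":0.042},
    {"gripper":0.0,"tx":-0.0084,"ty":-0.0002,"tz":-0.0035,"roll":0.056},
    {"gripper":0.0,"tx":-0.0105,"ty":-0.0004,"tz":-0.0034,"roll":0.07},
    {"gripper":0.0,"tx":-0.0126,"ty":-0.0005,"tz":-0.0028,"roll":0.084},
    {"gripper":0.0,"tx":-0.0147,"ty":-0.0007,"tz":-0.0022,"roll":0.098},
    {"gripper":0.0,"tx":-0.0168,"ty":-0.0009,"tz":-0.0015,"roll":0.112},
    {"gripper":0.0,"tx":-0.0189,"ty":-0.0012,"tz":-0.0008,"roll":0.126},
    {"gripper":0.0,"tx":-0.0209,"ty":-0.0015,"tz":-0.0003,"roll":0.14}
  ]
}}

```text
t: 12.85
eef_pos: [629.3, -88.0, 50.4]
tool_rot: [3.141, 0.0, 1.492]
force: [-0.1, 0.8, 2.0]
width: 0.0
gripper_force: 0.5
```

Emit:
{"method": "carry_out", "body": {
  "deltas": [
    {"gripper":0.0,"tx":-0.0021,"ty":0.0,"tz":0.0001,"roll":0.014},
    {"gripper":0.0,"tx":-0.0042,"ty":-0.0001,"tz":0.0003,"roll":0.028},
    {"gripper":0.0,"tx":-0.0063,"ty":-0.0001,"tz":0.0003,"roll":0.042},
    {"gripper":0.0,"tx":-0.0084,"ty":-0.0002,"tz":0.0003,"roll":0.056},
    {"gripper":0.0,"tx":-0.0105,"ty":-0.0004,"tz":0.0003,"roll":0.07},
    {"gripper":0.0,"tx":-0.0126,"ty":-0.0005,"tz":0.0003,"roll":0.084},
    {"gripper":0.0,"tx":-0.0147,"ty":-0.0007,"tz":0.0003,"roll":0.098},
    {"gripper":0.0,"tx":-0.0168,"ty":-0.0009,"tz":0.0003,"roll":0.112},
    {"gripper":0.0,"tx":-0.0189,"ty":-0.0012,"tz":0.0003,"roll":0.126},
    {"gripper":0.0,"tx":-0.0209,"ty":-0.0015,"tz":0.0003,"roll":0.14}
  ]
}}

```text
t: 13.68
eef_pos: [626.3, -108.5, 50.3]
tool_rot: [3.141, -0.0, 1.352]
force: [0.2, 1.2, 1.7]
width: -0.0
gripper_force: 0.7
```

```bash
python3 - <<'E'
from h import *
s=get_state();K,E=cam("wrist",s);w=eyes.read_camera("wrist")
for q in(-42,0,42):
    p=proj(K,E,jig((582.5,-54.2),.209,row(q)))[0];cv2.circle(w,(int(p[0]),int(p[1])),3,(0,0,255),1)
cv2.imwrite("pics/w5.png",w)
e=jig((582.5,-54.2),.209,row(64))[0];print(s["eef_pos"],"want",e,s["force"])
E
```

```text
[ 626.277 -108.521   50.313] want [ 626.246 -108.378   28.   ] [0.221 1.166 1.699]
```

View pics/w5.png

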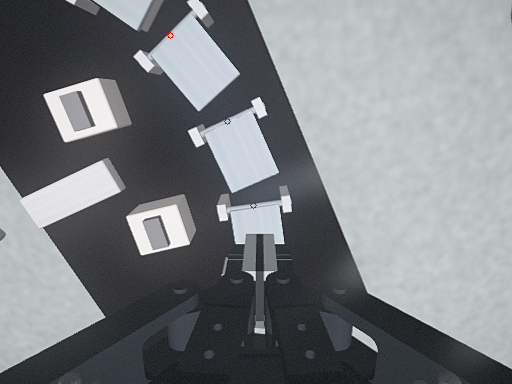

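Flaps 2–4 are flat, with dots (170,36), (227,121) and (253,205) on their pins, and everything else is in place. Next are flap 5 and the run-out to row_end.

Emit:
{"method": "carry_out", "body": {
  "deltas": [
    {"gripper":0.0,"tx":-0.0021,"ty":0.0,"tz":-0.0008,"roll":0.014},
    {"gripper":0.0,"tx":-0.0042,"ty":-0.0001,"tz":-0.002,"roll":0.028},
    {"gripper":0.0,"tx":-0.0063,"ty":-0.0001,"tz":-0.003,"roll":0.042},
    {"gripper":0.0,"tx":-0.0084,"ty":-0.0002,"tz":-0.0035,"roll":0.056},
    {"gripper":0.0,"tx":-0.0105,"ty":-0.0004,"tz":-0.0034,"roll":0.07},
    {"gripper":0.0,"tx":-0.0126,"ty":-0.0005,"tz":-0.0028,"roll":0.084},
    {"gripper":0.0,"tx":-0.0147,"ty":-0.0007,"tz":-0.0022,"roll":0.098},
    {"gripper":0.0,"tx":-0.0168,"ty":-0.0009,"tz":-0.0015,"roll":0.112},
    {"gripper":0.0,"tx":-0.0189,"ty":-0.0012,"tz":-0.0008,"roll":0.126},
    {"gripper":0.0,"tx":-0.0209,"ty":-0.0015,"tz":-0.0003,"roll":0.14}
  ]
}}

```text
t: 14.57
eef_pos: [620.1, -128.8, 50.4]
tool_rot: [3.141, 0.0, 1.212]
force: [0.3, 0.2, 1.0]
width: 0.001
gripper_force: 0.5
```

Emit:
{"method": "carry_out", "body": {
  "deltas": [
    {"gripper":0.0,"tx":-0.0021,"ty":0.0,"tz":0.0001,"roll":0.014},
    {"gripper":0.0,"tx":-0.0042,"ty":-0.0001,"tz":0.0003,"roll":0.028},
    {"gripper":0.0,"tx":-0.0063,"ty":-0.0001,"tz":0.0003,"roll":0.042},
    {"gripper":0.0,"tx":-0.0084,"ty":-0.0002,"tz":0.0003,"roll":0.056},
    {"gripper":0.0,"tx":-0.0105,"ty":-0.0004,"tz":0.0003,"roll":0.07},
    {"gripper":0.0,"tx":-0.0126,"ty":-0.0005,"tz":0.0003,"roll":0.084},
    {"gripper":0.0,"tx":-0.0147,"ty":-0.0007,"tz":0.0003,"roll":0.098},
    {"gripper":0.0,"tx":-0.0168,"ty":-0.0009,"tz":0.0003,"roll":0.112},
    {"gripper":0.0,"tx":-0.0189,"ty":-0.0012,"tz":0.0003,"roll":0.126},
    {"gripper":0.0,"tx":-0.0209,"ty":-0.0015,"tz":0.0003,"roll":0.14}
  ]
}}

```text
t: 15.4
eef_pos: [611.5, -147.6, 50.3]
tool_rot: [3.141, -0.0, 1.072]
force: [-0.1, 0.9, 1.8]
width: 0.001
gripper_force: 0.7
```

Emit:
{"method": "carry_out", "body": {
  "deltas": [
    {"gripper":0.0,"tx":-0.0021,"ty":0.0,"tz":0.0,"roll":0.014},
    {"gripper":0.0,"tx":-0.0042,"ty":-0.0001,"tz":0.0,"roll":0.028},
    {"gripper":0.0,"tx":-0.0063,"ty":-0.0001,"tz":0.0,"roll":0.042},
    {"gripper":0.0,"tx":-0.0084,"ty":-0.0002,"tz":0.0,"roll":0.056},
    {"gripper":0.0,"tx":-0.0105,"ty":-0.0004,"tz":0.0,"roll":0.07},
    {"gripper":0.0,"tx":-0.0126,"ty":-0.0005,"tz":0.0,"roll":0.084},
    {"gripper":0.0,"tx":-0.0152,"ty":-0.0008,"tz":0.0,"roll":0.102},
    {"gripper":0.0,"tx":-0.0178,"ty":-0.0011,"tz":0.0,"roll":0.119},
    {"gripper":0.0,"tx":-0.0204,"ty":-0.0014,"tz":0.0,"roll":0.136},
    {"gripper":0.0,"tx":-0.0229,"ty":-0.0018,"tz":0.0,"roll":0.153}
  ]
}}

```text
t: 16.23
eef_pos: [598.0, -167.3, 49.3]
tool_rot: [-3.14, 0.001, 0.918]
force: [0.1, -0.0, -0.7]
width: 0.002
gripper_force: 0.0
```

Emit:
{"method": "carry_out", "body": {
  "deltas": [
    {"gripper":0.0,"tx":0.0,"ty":0.0,"tz":-0.003,"roll":0.0},
    {"gripper":0.0,"tx":0.0,"ty":0.0,"tz":-0.01,"roll":0.0},
    {"gripper":0.0,"tx":0.0,"ty":0.0,"tz":-0.025,"roll":0.0},
    {"gripper":0.0,"tx":0.0,"ty":0.0,"tz":-0.045,"roll":0.0},
    {"gripper":0.0,"tx":0.0,"ty":0.0,"tz":-0.07,"roll":0.0},
    {"gripper":0.0,"tx":0.0,"ty":0.0,"tz":-0.1,"roll":0.0},
    {"gripper":0.0,"tx":0.0,"ty":0.0,"tz":-0.125,"roll":0.0},
    {"gripper":0.0,"tx":0.0,"ty":0.0,"tz":-0.14,"roll":0.0},
    {"gripper":0.0,"tx":0.0,"ty":0.0,"tz":-0.15,"roll":0.0},
    {"gripper":0.0,"tx":0.0,"ty":0.0,"tz":-0.15,"roll":0.0}
  ]
}}

```text
t: 17.07
eef_pos: [600.1, -167.2, 203.8]
tool_rot: [3.136, -0.002, 0.92]
force: [-0.1, -1.0, -0.3]
width: -0.002
gripper_force: 0.0
```

```bash
python3 - <<'E'
from h import *
s=get_state();K,E=cam("wrist",s);w=eyes.read_camera("wrist");print(s["t"],s["eef_pos"],s["force"])
cv2.imwrite("pics/w6.png",w)
a=eyes.read_camera("scene")[165:270,175:285];b=cv2.imread("pics/scene1.png")[165:270,175:285]
cv2.imwrite("pics/s6.png",cv2.resize(np.hstack([b,a]),None,fx=3.6,fy=3.6,interpolation=2))
E
```

```text
17.0667 [ 600.053 -167.233  203.762] [-0.071 -1.044 -0.334]
```

View pics/w6.png

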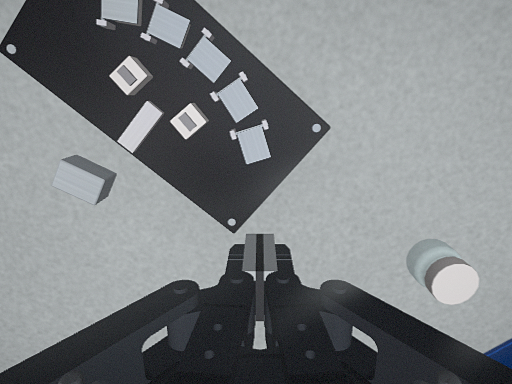

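View pics/s6.png

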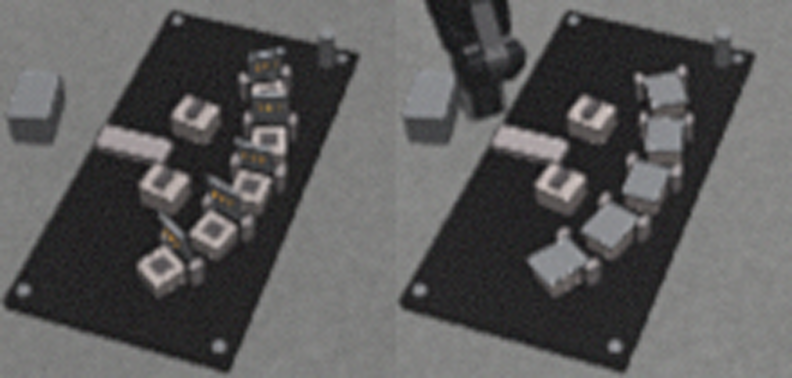

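The final views show all five flaps flat (flap 5 at (253,145) in the wrist picture). The jig, spares and gauge are where they were, and the arm is clear.

```bash
python3 -c "
from plant import env
print(env.finish_job())"
```

```text
the job is handed in; nothing more can be done
None
```

All five flaps were folded flat in order, in one light, low pass from the dowel end, with the jig and the things on it unmoved in the final pictures; the arm is clear, and the job was handed in at about 17 s.

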